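# Free the sample dish from the stand's hold-down

### The arm

A 7-joint arm with a two-finger parallel gripper is mounted at the origin on the work surface; the furniture and walls round the work are solid. World frame = base frame: x ahead of the robot, y to its left, z up, the work surface at z = 0. Lengths are in mm, angles in rad, forces in N, time in s.
With the tool pointing down it reaches from about 400 to 875 mm from the base axis. Payload 4.4 kg.
Tool frame: the origin (TCP) lies midway between the tips of the shut fingers; the grasp point (between the pads) lies 19 mm behind it; z points along the fingers, y is the line along which they close (so a half turn about z gives the same grasp; the last joint's range is limited). The gripper opens to 85 mm and grips with 20 to 120 N. Pads are 22 mm wide; open, the fingers measure 114 mm over their backs; the gripper's body (76 mm by 85 mm) begins 54 mm behind the grasp point. The pads swing forward as they close: fully open they stand 13 mm farther back than shut.
Start: joints at [1.249, 0.628, 0.038, 1.517, -0.027, 0.996, -0.02], TCP at [164.49, -628.857, 231.313] pointing down, gripper open.
Joint ranges: [-3.06, 3.06], [-0.37, 2.12], [-1.25, 1.32], [0.18, 2.47], [-1.1, 4.24], [0.23, 1.98], [-2.94, 2.94]. Speed limits (rad/s): [2.57, 2.57, 3.14, 3.14, 3.14, 3.14, 3.14].

### API

Orientations are given as [roll, pitch, yaw] about the fixed x, y, z axes, in that order (R = Rz(yaw) Ry(pitch) Rx(roll)).
In Python, from cell import ctrl, get_image, get_calibration gives the robot as it stands.
- The arm moves only by the shell command python3 -m creep 'ROWS'. ROWS is JSON, a list of rows, each an object of numbers: "dx", "dy", "dz": the shift along the world's x, y, z normalised to -1 to 1, where 1 is 0.4 m; "rx", "ry", "rz": the turn, a rotation vector about the world's x, y, z normalised to -1 to 1, where 1 is 2 pi rad; "grip": the closure, from -1 (fully open) to 1 (shut). A call has exactly 5 rows; each row is the pose to reach, as a shift and turn from the pose commanded when the call began, turning the shorter way round; what a row does not reach only later rows make up. A row lasts 1/8 s, in which the tool goes at most 62.5 mm and 10.7 degrees, less where a joint would pass 70% of its speed; a pose out of reach is approached as far as the arm can. A call with a number of a shift or a turn outside -1 to 1 is refused whole. A call with a gripper value outside its range is refused whole. The fingers move at their own pace and stop on an object; the grip force is fixed at half the most. Time passes only in rows, so rows that repeat a pose let the fingers close, or fill a call up. It gives the time, the measured TCP pose, the force, the opening and the grip force at its end, in the units of the state.
- ctrl.read_state(): the state, without advancing time (a new reading comes with each control period).
- get_image(name): name is "scene" or "top" or "wrist"; returns the picture (384x512x3 uint8, red, green, blue); there is no depth.
- get_calibration(name): a dict with "mtx" (3x3 intrinsics, pixels), "world_from_camera" (4x4, takes a point from camera to world coordinates). Camera axes: x right, y down, z forward; pixel columns grow to the right and rows downward; lengths in mm; the calibration is good to about 2 mm. The wrist camera is an equidistant fisheye: a pixel r from the principal point sees the ray r / f radians off the axis. A picture is of the moment at which its call begins: read the wrist's pose just before it. get_calibration takes no time and is no camera call; for the wrist camera it gives the pose at the moment of the call.
- ctrl.finish_job(): hands the job in; it is judged then, once.
The state is a dict: "clock": time; "qpos": joint angles; "qd": joint speeds; "tau": joint torques, N m; "eef_pos": TCP position; "tool_rot": TCP orientation; "force": force on the tool from outside, world axes, zero at the start; "torque": the same for the moment, N m; "width": finger opening in mm; "gripper_force": force on a finger pad.
Only numpy, scipy, OpenCV 4.12 (cv2) and the standard library are available. Lean on these libraries where they do the work, as an engineer would, in place of code of your own. Each camera call takes 0.05 s, during which the arm holds its last target. There are 200 camera calls.

### The job

Lift the solvent bottle that stands in front of the sample stand out of the way and set it down upright in the square metal tray. Then turn the lever knob under the stand's front edge all the way to its other stop, so that the hold-down finger on top swings off the glass dish, and only then take the dish out, keeping it level, and lay it wholly on the square cork mat. Set bottle and dish down rather than drop them, do not tip either, leave the knob at that stop and do not disturb the loupe or the copper weight.

Things in the scene. Friction and masses are not known exactly. Their poses are not given: they have to be found in the camera images.
- stand: Fixed sample stand: aluminium plate 100 (x) x 170 (y) x 8 mm on two grey side walls, top face 105, underside 97 mm above the table. Origin on the table under its middle; -x is its front, towards the robot, turned by up to 0.3 rad. Two pins 6 mm thick and high stand diagonally behind the dish (their axes 34 mm from (10, 0) mm, +x+y and +x-y); fingers have room on the dish's y sides.
- knob (a joint): Angle of the lever knob (rad), 0 to 1.4 with a stop at each end; starts between 0 and 0.15 (hold-down over the dish), fully open at 1.4. Grows counter-clockwise seen from above: the lever goes from the stand's front-left (+y) to its front-right (-y). It stays where it is left; about 0.1 N m of friction.
- knob_axis (a point): Point on the knob's vertical axis, 81 mm above the table (the lever's mid height), 35 mm ahead of the stand's middle, 15 mm behind the plate's front edge. The black knob, 36 mm across, hangs under the plate; its one radial lever, 86 mm long, 10 wide, 14 high (74 to 88 mm above the table), sticks out in front. At joint value q it points at 2.443 + q rad from the stand's +x.
- lever_grip (a point): Point in the middle of the lever's section, 68 mm from the knob axis, in front of the plate: place to pinch the lever from above, fingers on its two sides, or to push it.
- hold_down (a point): Tip of the steel hold-down finger, at its underside, 121 mm above the table. The finger turns with the knob on the same shaft above the plate: 61 mm from the axis to this point, 11 mm wide, 5 mm thick (129 mm above the table at the axis). It points at q rad from the stand's +x: 3 mm above the dish at the start, beside it when open.
- solvent_bottle: Loose amber bottle, 53 mm in diameter, 108 mm high, with a black screw cap 29 mm in diameter from 90 mm up; 0.11 to 0.22 kg. Origin at the centre of its underside, z up. Stands on the table in front of the stand, in the way of the lever's swing.
- petri_dish: Loose shallow round glass dish, 54 mm in diameter, 13 mm high, 20 to 42 g. Origin at the centre of its underside, z up. It stands on the plate, about 8 mm behind the stand's middle, under the hold-down finger.
- tray: Fixed square metal tray, 120 x 120 mm outside, rim 14 mm high, wall and floor 4 mm thick, on the table on one side of the stand. Origin at the centre of its underside.
- mat: Fixed square cork mat, 130 x 130 x 6 mm, flat without rim, on the table on the other side of the stand. Origin at the centre of its underside.
- loupe: Loose black eye loupe, 37 mm in diameter, 38 mm high, origin at the centre of its underside; a bystander on the table.
- weight_6: Loose copper-brown pressing weight, 41 mm in diameter, 32 mm high, origin at the centre of its underside; a bystander on the table.
Mind the look-alikes: they are no part of the job. What is shaped like the stand but pink or red is not meant.

How it is judged (in metres and radians):
On the way, in this order (a step that is already met when the one before it is completed fails the run):
1. the bottle stands upright in the tray, released (x of solvent_bottle in the frame of tray between -0.032 and 0.032 m and y of solvent_bottle in the frame of tray between -0.032 and 0.032 m and z of solvent_bottle in the frame of tray below 0.012 m and angle between solvent_bottle's own z axis and vertical below 0.1 rad and linear speed of solvent_bottle below 0.03 m/s and contact force between solvent_bottle and the fingers below 0.1 N), for 0.2 s.
2. the knob is turned to its open stop (above 1.25 of 1.4 rad) (value of joint knob above 1.25 rad), for 0.2 s.
3. the dish lies wholly on the cork mat, released (x of petri_dish in the frame of mat between -0.039 and 0.039 m and y of petri_dish in the frame of mat between -0.039 and 0.039 m and z of petri_dish in the frame of mat between 0.002 and 0.011 m and angle between petri_dish's own z axis and vertical below 0.1 rad and linear speed of petri_dish below 0.03 m/s and contact force between petri_dish and the fingers below 0.1 N), for 0.2 s.
At the end, for the whole second after the job is handed in: Bottle upright (0.1 rad) on the tray floor, centre within 32 mm of the tray's along each side; knob above 1.25 of 1.4 rad; dish flat (0.1 rad) and wholly on the mat, centre within 39 mm of the mat's along each side; both released and at rest (all of step 1 and all of step 3 and value of joint knob above 1.25 rad); the robot touches nothing.
It fails at once if the bottle tips by more than 0.5 rad or the dish by more than 0.4 rad (angle between solvent_bottle's own z axis and vertical above 0.5 rad or angle between petri_dish's own z axis and vertical above 0.4 rad).
It fails at once if the dish is moved more than 30 mm before the knob has been turned open (distance of petri_dish from where it was at the start of the episode above 0.03 m and value of joint knob below 1 rad).
It fails at once if bottle or dish is dropped: it touches nothing while more than 25 mm above the table ((distance of solvent_bottle from where it was at the start of the episode above 0.03 m and height (world z) of solvent_bottle above 0.025 m and contact force between solvent_bottle and anything else below 0.005 N) or (distance of petri_dish from where it was at the start of the episode above 0.03 m and height (world z) of petri_dish above 0.025 m and contact force between petri_dish and anything else below 0.005 N)).
It fails at once if the loupe or the copper weight is moved more than 30 mm (distance of any of loupe, weight_6 from where it was at the start of the episode above 0.03 m).
It also fails if it takes over 64 s, if anything falls off the work surface, if the arm or the gripper's body presses on something with over 40 N, if the wrist force passes 120 N, or if a joint passes its speed limit or range.

## Working session

There is one attempt and no reset: what is moved stays moved. The work goes in short steps, Python scripts to look and compute and a shell command to move; the robot and the scene stay as the last step left them, time stands still between calls to the robot, and variables do not carry over. Pictures are saved under pics/ and viewed, at most 10 in all, crops included, and the job is handed in when it is done.

```bash
ls; mkdir -p pics
python3 - <<'E'
from cell import ctrl,get_image,get_calibration
import cv2,numpy as np
for n in("scene","top"):
    im=get_image(n); cv2.imwrite(f"pics/{n}0.png",im[:,:,::-1])
    c=get_calibration(n); print(n,np.round(c["mtx"],1).tolist(),np.round(c["world_from_camera"],3).tolist())
s=ctrl.read_state();print(s)
E
```

```text
pics
scene [[491.0, 0.0, 257.6], [0.0, 491.0, 192.9], [0.0, 0.0, 1.0]] [[-0.492, -0.489, 0.721, -748.53], [-0.87, 0.259, -0.419, 800.314], [0.018, -0.833, -0.552, 1016.804], [0.0, 0.0, 0.0, 1.0]]
top [[426.2, 0.0, 252.7], [0.0, 426.2, 190.9], [0.0, 0.0, 1.0]] [[0.0, -0.988, 0.152, 279.729], [-1.0, -0.001, -0.005, 87.263], [0.005, -0.152, -0.988, 1277.61], [0.0, 0.0, 0.0, 1.0]]
{'clock': 0.1, 'qpos': array([ 1.24921336,  0.62925975,  0.0384474 ,  1.51829554, -0.02701479,
        0.99631436, -0.02000129]), 'qd': array([-0.00081064, -0.00349883, -0.00040399, -0.0013406 , -0.00014596,
        0.00036305,  0.00074577]), 'tau': array([ 2.86799390e-03, -5.64536798e+01,  1.23000685e+00, -1.93974227e+01,
        1.10928735e-02,  5.38015855e-03, -4.19090853e-06]), 'eef_pos': array([ 164.33623901, -628.28179091,  230.46833024]), 'tool_rot': array([-3.13983354e+00,  8.07901399e-06,  2.55770864e-01]), 'force': array([-0.63556293,  0.47882254, -0.55214332]), 'torque': array([-0.01116854,  0.02543658,  0.00542002]), 'gripper_force': 0.0, 'width': 85.54314884978112}
```

View pics/top0.png

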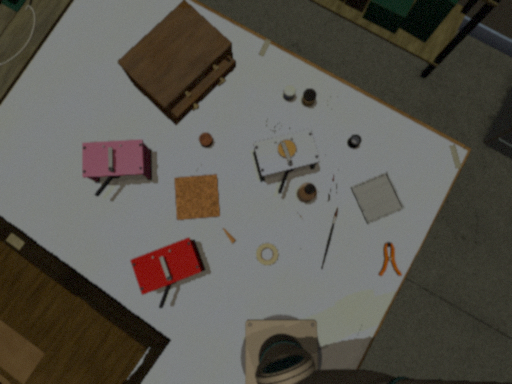

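View pics/scene0.png

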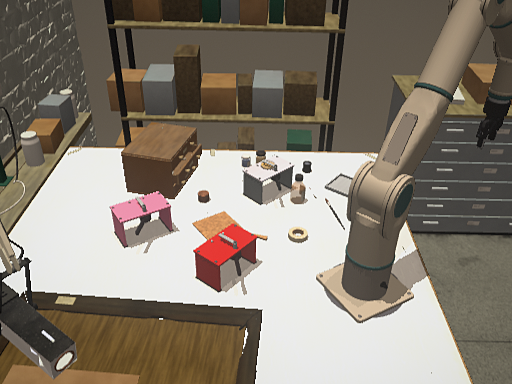

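The top view shows the grey aluminium stand at about (287,155), with the dish under the finger at (288,149) and the lever at (284,182). The bottle is at (307,192), the tray at (377,198), the mat at (197,197), the loupe at (354,141) and the copper weight at (206,140).

Look-alikes:
- **Stand:** the pink (116,160) and red (167,266) ones are decoys.
- **Bottle:** the dark ones behind the stand at (309,97) and (289,93) are not in front of it. The one in front, at (307,192), is the target.

Next is one close crop to check this.

```bash
cat > h.py <<'E'
from cell import ctrl,get_image,get_calibration
import cv2,numpy as np
def cast(c,uv,z):
    K=np.array(c["mtx"]);T=np.array(c["world_from_camera"])
    d=T[:3,:3]@np.linalg.solve(K,[uv[0],uv[1],1.]);o=T[:3,3]
    return (o+d*(z-o[2])/d[2])
def proj(c,p):
    K=np.array(c["mtx"]);T=np.array(c["world_from_camera"])
    q=K@(T[:3,:3].T@(np.array(p,float)-T[:3,3]));return q[:2]/q[2]
E
python3 - <<'E'
from h import *
im=cv2.imread("pics/top0.png");c=get_calibration("top")
cr=im[80:230,240:410];cv2.imwrite("pics/crop0.png",cv2.resize(cr,None,fx=4,fy=4,interpolation=cv2.INTER_CUBIC))
hsv=cv2.cvtColor(im,cv2.COLOR_BGR2HSV)
def comp(mask,box,z,name):
    m=np.zeros_like(mask);x0,y0,x1,y1=box;m[y0:y1,x0:x1]=mask[y0:y1,x0:x1]
    cs,_=cv2.findContours(m,cv2.RETR_EXTERNAL,cv2.CHAIN_APPROX_NONE)
    k=max(cs,key=cv2.contourArea);r=cv2.minAreaRect(k);b=cv2.boxPoints(r)
    w=np.array([cast(c,p+0,z)[:2] for p in b]);e=np.diff(np.vstack([w,w[:1]]),axis=0)
    print(name,np.round(r[0],1),cv2.contourArea(k),"ctr",np.round(w.mean(0),1),"sides",np.round(np.linalg.norm(e,axis=1)[:2],1),"ang",np.round(np.arctan2(e[:2,1],e[:2,0]),3))
S=hsv[:,:,1];V=hsv[:,:,2];H=hsv[:,:,0]
comp(((S>90)&(H<25)&(V>90)).astype(np.uint8)*255,(160,160,235,235),6,"mat")
print("tray px",hsv[198,377],"table",hsv[230,300],hsv[170,400],"plate",hsv[165,270],hsv[150,310])
comp((V<180).astype(np.uint8)*255,(345,165,410,228),10,"tray")
comp((V<110).astype(np.uint8)*255,(342,128,366,152),19,"loupe")
comp(((S>90)&(V<200)).astype(np.uint8)*255,(195,128,220,152),16,"weight")
E
```

```text
mat [196.6 196.8] 1681.0 ctr [457.7 250.3] sides [128.4 128. ] ang [-1.488 -3.05 ]
tray px [ 22  27 105] table [ 90   8 126] [ 90   4 126] plate [115  12 128] [ 75   4 124]
tray [377. 196.] 3968.0 ctr [ 460.5 -292.6] sides [194.9 188.7] ang [-1.57   3.086]
loupe [354.  141.5] 168.0 ctr [ 625.8 -227. ] sides [42.8 47.1] ang [-1.569  3.103]
weight [205.7 139.4] 114.5 ctr [632.5 224.8] sides [35.5 40.8] ang [-1.089 -2.678]
```

View pics/crop0.png

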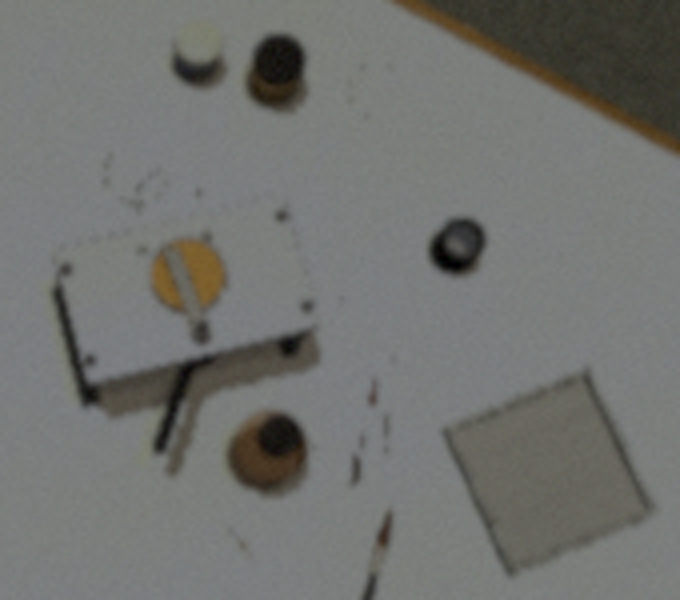

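The crop confirms the choice. The amber bottle with a black cap is at crop (268,452) and the lever runs from (190,365) to (162,450). The dish is at (189,276), with the finger on its shaft at (201,331). The tray corners are (587,371), (654,509), (513,576) and (444,432).

Run:
```python
from h import *
im=cv2.imread("pics/top0.png");c=get_calibration("top");cs=get_calibration("scene")
f=lambda p,z:cast(c,((p[0]+.5)/4-.5+240,(p[1]+.5)/4-.5+80),z)[:2]
R=lambda *a:print(*[np.round(x,3 if np.size(x)==1 else 1) for x in a])
t=np.array([f(p,14) for p in[(587,371),(654,509),(513,576),(444,432)]]);e=np.diff(t,axis=0)
print("tray",t.mean(0).round(1),np.linalg.norm(e,axis=1).round(1),np.arctan2(e[:,1],e[:,0]).round(3))
s=np.array([f(p,105) for p in[(65,270),(281,215),(306,306),(90,360)]]);e=np.diff(s,axis=0)
print("screws",s.mean(0).round(1),np.linalg.norm(e,axis=1).round(1),np.arctan2(e[:,1],e[:,0]).round(3))
a,b=f((95,385),105),f((315,328),105);print("front",a.round(1),b.round(1),np.linalg.norm(a-b).round(1),np.arctan2(*(b-a)[::-1]).round(3))
hsv=cv2.cvtColor(im,cv2.COLOR_BGR2HSV)
m=cv2.inRange(hsv,(8,90,60),(30,255,255));m2=np.zeros_like(m);m2[135:162,270:305]=m[135:162,270:305]
pts=np.argwhere(m2)[:,::-1].astype(np.float32);ce,r=cv2.minEnclosingCircle(pts);print("dish px",np.round(ce,1),round(r,1))
D=cast(c,ce,115)[:2]; print("dish",D.round(1), "r",round(r*(1278-115)/426,1))
K=f((201,331),129);print("shaft",K.round(1))
L=f((162,450),88);print("lever tip",L.round(1),"len",np.linalg.norm(L-K).round(1),"ang",np.arctan2(*(L-K)[::-1]).round(3))
print("bottle cap",f((281,435),108).round(1),"body",f((268,455),30).round(1))
# scene view check: project
for n,p in dict(bottlecap=[*f((281,435),108),108],dish=[*D,118],lev=[*L,88]).items(): print(n,proj(cs,p).round(1))
sc=cv2.imread("pics/scene0.png");cv2.imwrite("pics/crop1.png",cv2.resize(sc[135:225,225:365],None,fx=5.5,fy=5.5,interpolation=cv2.INTER_CUBIC))
```

```text
tray [ 454.4 -291.1] [114.2 118.6 118.2] [-2.735  2.007  0.414]
screws [572.7 -12.4] [158.9  68.3 157.4] [-1.313 -2.9    1.821]
front [502.6  52. ] [ 543.6 -103.1] 160.3 -1.312
dish px [286.4 148.3] 8.7
dish [579.5 -12.7] r 23.9
shaft [535.9 -20.5]
lever tip [459.2   4.3] len 80.7 ang 2.829
bottle cap [466.8 -77.2] body [464.3 -78.2]
bottlecap [299.6 175.1]
dish [268.  162.8]
lev [281.  186.7]
```

View pics/crop1.png

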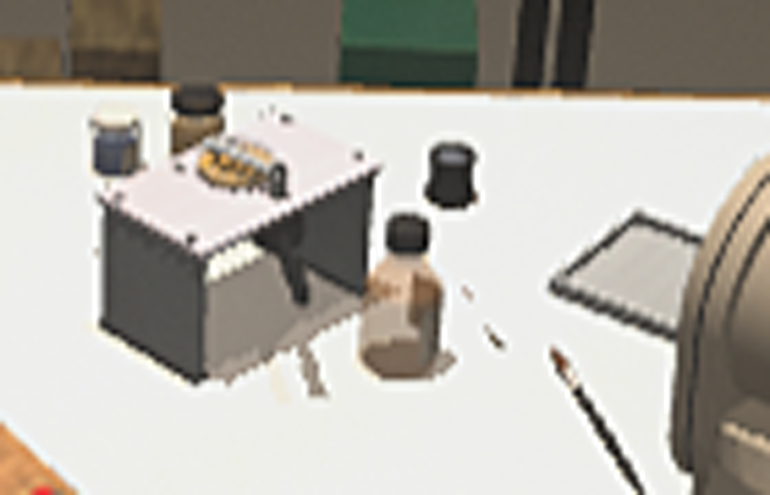

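The scene crop shows the stand with its dark lever hanging in front at about (295,285). The bottle cap is at (408,220), and projecting the top-view cap point lands at (410,220), so the two views agree. The front edge and screws give the stand yaw as about 0.258 with its origin near (573,-12). The tool yaw already matches, so I'm moving above the bottle now.

```bash
python3 -m creep '[{"dx":0.15,"dy":0.28},{"dx":0.3,"dy":0.55},{"dx":0.37,"dy":0.68},{"dx":0.37,"dy":0.68},{"dx":0.37,"dy":0.68}]'
python3 -m creep '[{"dx":0.07,"dy":0.13},{"dx":0.14,"dy":0.26},{"dx":0.21,"dy":0.39},{"dx":0.28,"dy":0.52},{"dx":0.38,"dy":0.69}]'
python3 -m creep '[{"grip":-1},{"grip":-1},{"grip":-1},{"grip":-1},{"grip":-1}]'
python3 - <<'E'
from h import *
c=get_calibration("wrist");im=get_image("wrist")[:,:,::-1];cv2.imwrite("pics/w0.png",im);np.save("w0.npy",np.array(c["world_from_camera"]))
print(np.round(c["mtx"],1).tolist(),np.round(c["world_from_camera"],3).tolist(),{k:v for k,v in c.items() if k not in("mtx","world_from_camera")})
E
```

```text
[[297.3, 0.0, 255.6], [0.0, 297.3, 195.2], [0.0, 0.0, 1.0]] [[0.253, -0.918, -0.306, 243.264], [-0.967, -0.241, -0.078, -607.924], [-0.002, 0.316, -0.949, 373.938], [0.0, 0.0, 0.0, 1.0]] {}$[0]: bad value
$[0]: bad value
$[0]: bad value
```

View pics/w0.png

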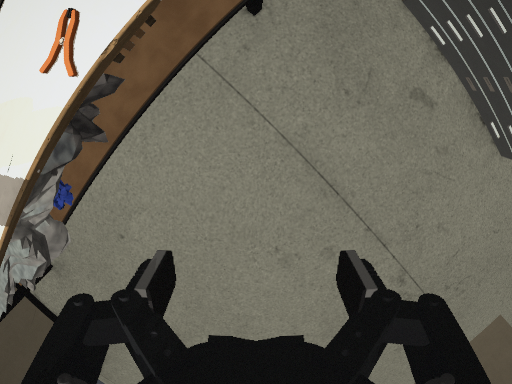

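The moves were refused because every row needs all seven keys. The wrist picture therefore still shows the start: floor, with the table edge on the left at about (60,190).

```bash
python3 -m creep '[{"dx":0.07,"dy":0.13,"dz":0,"rx":0,"ry":0,"rz":0,"grip":-1},{"dx":0.14,"dy":0.26,"dz":0,"rx":0,"ry":0,"rz":0,"grip":-1},{"dx":0.21,"dy":0.39,"dz":0,"rx":0,"ry":0,"rz":0,"grip":-1},{"dx":0.28,"dy":0.52,"dz":0,"rx":0,"ry":0,"rz":0,"grip":-1},{"dx":0.35,"dy":0.65,"dz":0,"rx":0,"ry":0,"rz":0,"grip":-1}]'
python3 -m creep '[{"dx":0.07,"dy":0.13,"dz":0,"rx":0,"ry":0,"rz":0,"grip":-1},{"dx":0.14,"dy":0.26,"dz":0,"rx":0,"ry":0,"rz":0,"grip":-1},{"dx":0.21,"dy":0.39,"dz":0,"rx":0,"ry":0,"rz":0,"grip":-1},{"dx":0.28,"dy":0.52,"dz":0,"rx":0,"ry":0,"rz":0,"grip":-1},{"dx":0.35,"dy":0.65,"dz":0,"rx":0,"ry":0,"rz":0,"grip":-1}]'
```

```text
clock: 0.78
eef_pos: [305.2, -367.0, 231.3]
tool_rot: [3.141, -0.0, 0.256]
force: [1.7, 0.4, -0.7]
width: 85.4
gripper_force: 0.0
clock: 1.4
eef_pos: [445.2, -107.2, 231.4]
tool_rot: [3.141, -0.0, 0.256]
force: [-0.5, -0.3, 0.7]
width: 85.2
gripper_force: 0.0
```

```bash
cat >> h.py <<'E'
def fcast(c,uv,z):
    K=np.array(c["mtx"]);T=np.array(c["world_from_camera"])
    a=np.array([(uv[0]-K[0,2])/K[0,0],(uv[1]-K[1,2])/K[1,1]]);r=np.linalg.norm(a)
    d=T[:3,:3]@np.array([*(a/max(r,1e-9)*np.sin(r)),np.cos(r)]);o=T[:3,3]
    return o+d*(z-o[2])/d[2]
E
python3 - <<'E'
from h import *
import json
print(ctrl.read_state()["eef_pos"].round(1))
c=get_calibration("wrist");im=get_image("wrist")[:,:,::-1];cv2.imwrite("pics/w1.png",im)
json.dump({k:np.array(v).tolist() for k,v in c.items()},open("w1.json","w"))
E
```

```text
[ 445.2 -107.2  231.4]
```

View pics/w1.png

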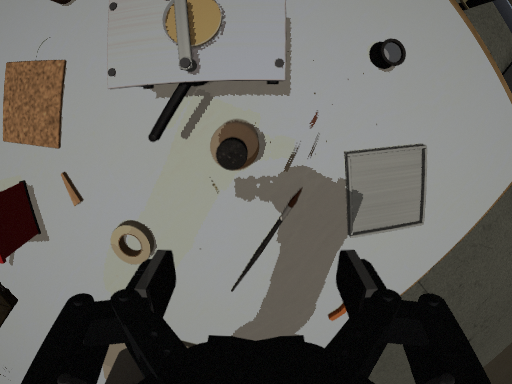

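The wrist view shows:
- bottle cap at (232,153)
- lever tip at (153,135)
- shaft at (186,63)
- plate front corners at (109,88) and (285,80)
- tray corners at (345,152), (425,145), (424,221) and (349,235)
- mat at (35,103)

Run:
```python
from h import *
import json
c=json.load(open("w1.json"));f=lambda u,v,z:fcast(c,(u,v),z)[:2]
print("cap",f(232,153,108).round(1))
L=f(153,136,88);K=f(186,63,133);print("tip",L.round(1),"shaft",K.round(1),np.linalg.norm(L-K).round(1),np.arctan2(*(L-K)[::-1]).round(3))
a,b=f(109,88,105),f(285,80,105);print("front",a.round(1),b.round(1),np.linalg.norm(a-b).round(1),np.arctan2(*(b-a)[::-1]).round(3),((a+b)/2).round(1))
t=np.array([f(*p,14) for p in[(345,152),(425,145),(424,221),(349,235)]]);print("tray",t.mean(0).round(1),np.linalg.norm(np.diff(t,axis=0),axis=1).round(1))
m=np.array([f(*p,6) for p in[(6,61),(65,60),(60,147),(4,140)]]);print("mat",m.mean(0).round(1),np.linalg.norm(np.diff(m,axis=0),axis=1).round(1))
```

```text
cap [471.7 -78. ]
tip [466.1   4.8] shaft [540.6 -24.1] 80.0 2.772
front [506.6  55. ] [ 548.2 -107.2] 167.5 -1.32 [527.4 -26.1]
tray [ 461.1 -290.5] [119.4 114.4 121.7]
mat [462.3 248.4] [130.7 126.3 128.6]
```

```bash
python3 -m creep '[{"dx":0.06,"dy":0.078,"dz":-0.08,"rx":0,"ry":0,"rz":0,"grip":-1},{"dx":0.0625,"dy":0.078,"dz":-0.16,"rx":0,"ry":0,"rz":0,"grip":-1},{"dx":0.0625,"dy":0.078,"dz":-0.2,"rx":0,"ry":0,"rz":0,"grip":-1},{"dx":0.0625,"dy":0.078,"dz":-0.2,"rx":0,"ry":0,"rz":0,"grip":-1},{"dx":0.0625,"dy":0.078,"dz":-0.2,"rx":0,"ry":0,"rz":0,"grip":-1}]'
python3 - <<'E'
from h import *
c=get_calibration("wrist");im=get_image("wrist")[:,:,::-1];cv2.imwrite("pics/w2.png",im)
hsv=cv2.cvtColor(im,cv2.COLOR_BGR2HSV)
m=(im.max(2)<75).astype(np.uint8)
n,l,s,ce=cv2.connectedComponentsWithStats(m)
for i in range(1,n):
    if s[i,4]>150: print(s[i],ce[i].round(1),fcast(c,ce[i],108)[:2].round(1))
E
```

```text
clock: 2.08
eef_pos: [469.8, -77.9, 151.9]
tool_rot: [3.141, -0.001, 0.255]
force: [-1.0, 0.1, 0.2]
width: 85.2
gripper_force: 0.0
[ 22   0  30   9 177] [37.9  3.5] [594.9 125.6]
[183   0  25 109 565] [195.5  73.2] [556.4 -16.6]
[494   0  18  29 267] [505.5   9.4] [ 694.9 -230.2]
[ 414   60   45   35 1272] [436.1  77.3] [ 604.2 -173.2]
[ 38  78   6 105 221] [ 40.2 129. ] [498.2  98.5]
[ 144  121   71   75 1219] [170.  155.3] [500.8 -11.7]
[ 232  156   54   84 2339] [258.2 203.3] [483.2 -76.2]
[   21   181   491   203 37974] [290.6 332.4] [ 375.2 -133.9]
[ 46 211  26  34 172] [ 58.3 227.4] [420.3  76.6]
[   0  217   29   81 1300] [  9.1 258.4] [363.  145.9]
```

Run:
```python
import cv2
im=cv2.imread("pics/w2.png");cv2.imwrite("pics/w2c.png",cv2.resize(im[90:290,130:390],None,fx=3,fy=3,interpolation=cv2.INTER_CUBIC))
```

```text
(no output)
```

View pics/w2c.png

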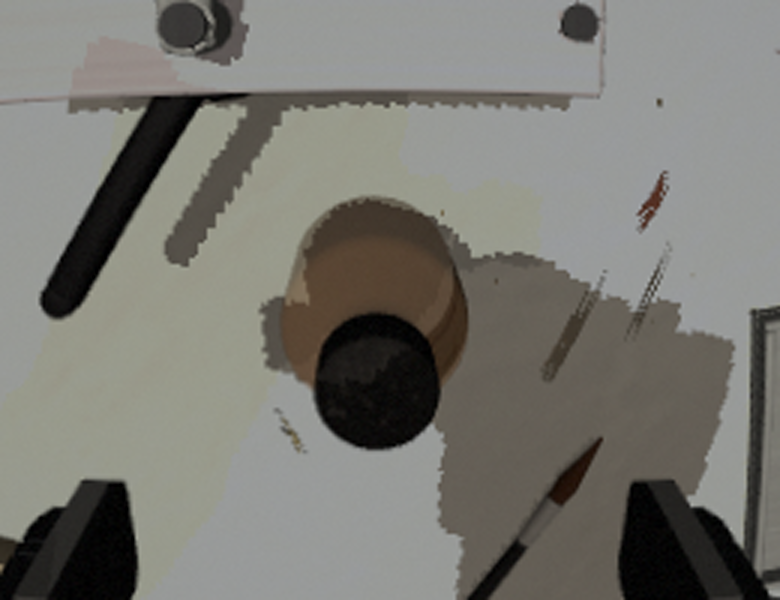

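The cap top is centred at crop (379,388), midway between the finger faces at 135 and 622. The lever tip is at crop (60,305) and the shaft at (185,25).

Run:
```python
from h import *
c=get_calibration("wrist");f=lambda u,v,z:fcast(c,((u+.5)/3-.5+130,(v+.5)/3-.5+90),z)[:2]
print("cap",f(379,388,108).round(1),"tip",f(60,310,84).round(1),"shaft",f(185,25,135).round(1))
a,b=f(0,102,105),f(600,95,105);print(a.round(1),b.round(1),"ang",np.arctan2(*(b-a)[::-1])); print(ctrl.read_state()["eef_pos"].round(1))
```

```text
cap [471.9 -77.7] tip [461.5   5.4] shaft [541.7 -23.4]
[515.2  21.9] [ 548.5 -107.1] ang -1.3181820569394886
[470.  -78.  152.1]
```

```bash
python3 -m creep '[{"dx":0,"dy":0,"dz":-0.06,"rx":0,"ry":0,"rz":0,"grip":-1},{"dx":0,"dy":0,"dz":-0.12,"rx":0,"ry":0,"rz":0,"grip":-1},{"dx":0,"dy":0,"dz":-0.16,"rx":0,"ry":0,"rz":0,"grip":-1},{"dx":0,"dy":0,"dz":-0.16,"rx":0,"ry":0,"rz":0,"grip":-1},{"dx":0,"dy":0,"dz":-0.16,"rx":0,"ry":0,"rz":0,"grip":0}]'
python3 -m creep '[{"dx":0,"dy":0,"dz":0,"rx":0,"ry":0,"rz":0,"grip":0.1},{"dx":0,"dy":0,"dz":0,"rx":0,"ry":0,"rz":0,"grip":0.2},{"dx":0,"dy":0,"dz":0,"rx":0,"ry":0,"rz":0,"grip":0.3},{"dx":0,"dy":0,"dz":0,"rx":0,"ry":0,"rz":0,"grip":0.4},{"dx":0,"dy":0,"dz":0,"rx":0,"ry":0,"rz":0,"grip":0.6}]'
python3 -m creep '[{"dx":0,"dy":0,"dz":0,"rx":0,"ry":0,"rz":0,"grip":0.8},{"dx":0,"dy":0,"dz":0,"rx":0,"ry":0,"rz":0,"grip":1},{"dx":0,"dy":0,"dz":0,"rx":0,"ry":0,"rz":0,"grip":1},{"dx":0,"dy":0,"dz":0,"rx":0,"ry":0,"rz":0,"grip":1},{"dx":0,"dy":0,"dz":0,"rx":0,"ry":0,"rz":0,"grip":1}]'
```

```text
clock: 2.75
eef_pos: [470.2, -77.8, 88.2]
tool_rot: [3.141, -0.002, 0.256]
force: [0.3, -0.0, -0.3]
width: 70.1
gripper_force: 0.0
clock: 3.38
eef_pos: [469.7, -77.6, 87.9]
tool_rot: [3.141, -0.001, 0.256]
force: [-0.8, -0.0, 6.2]
width: 26.7
gripper_force: 58.6
clock: 4.0
eef_pos: [469.7, -77.6, 87.9]
tool_rot: [3.141, -0.001, 0.256]
force: [-0.0, -0.7, 7.0]
width: 27.1
gripper_force: 58.6
```

```bash
python3 -m creep '[{"dx":0,"dy":0,"dz":0.01,"rx":0,"ry":0,"rz":0,"grip":1},{"dx":0,"dy":0,"dz":0.03,"rx":0,"ry":0,"rz":0,"grip":1},{"dx":0,"dy":0,"dz":0.06,"rx":0,"ry":0,"rz":0,"grip":1},{"dx":0,"dy":0,"dz":0.1,"rx":0,"ry":0,"rz":0,"grip":1},{"dx":0,"dy":0,"dz":0.12,"rx":0,"ry":0,"rz":0,"grip":1}]'
python3 -m creep '[{"dx":0,"dy":-0.03,"dz":0,"rx":0,"ry":0,"rz":0,"grip":1},{"dx":-0.01,"dy":-0.1,"dz":0,"rx":0,"ry":0,"rz":0,"grip":1},{"dx":-0.01,"dy":-0.18,"dz":0,"rx":0,"ry":0,"rz":0,"grip":1},{"dx":-0.02,"dy":-0.26,"dz":0,"rx":0,"ry":0,"rz":0,"grip":1},{"dx":-0.02,"dy":-0.34,"dz":0,"rx":0,"ry":0,"rz":0,"grip":1}]'
python3 -m creep '[{"dx":0,"dy":-0.06,"dz":0,"rx":0,"ry":0,"rz":0,"grip":1},{"dx":-0.006,"dy":-0.12,"dz":0,"rx":0,"ry":0,"rz":0,"grip":1},{"dx":-0.01,"dy":-0.16,"dz":0,"rx":0,"ry":0,"rz":0,"grip":1},{"dx":-0.01,"dy":-0.185,"dz":0,"rx":0,"ry":0,"rz":0,"grip":1},{"dx":-0.01,"dy":-0.193,"dz":0,"rx":0,"ry":0,"rz":0,"grip":1}]'
python3 - <<'E'
from h import *
for n in("scene","top"): cv2.imwrite(f"pics/{n}1.png",get_image(n)[:,:,::-1])
a=cv2.imread("pics/scene1.png")[110:240,250:450];cv2.imwrite("pics/s1c.png",cv2.resize(a,None,fx=4,fy=4,interpolation=cv2.INTER_CUBIC))
print(ctrl.read_state())
E
```

```text
clock: 4.62
eef_pos: [470.0, -77.8, 136.6]
tool_rot: [3.141, -0.002, 0.256]
force: [0.2, -0.5, -1.5]
width: 27.1
gripper_force: 59.1
clock: 5.25
eef_pos: [460.3, -215.6, 134.7]
tool_rot: [-3.141, 0.001, 0.255]
force: [-0.5, 0.1, -1.1]
width: 27.0
gripper_force: 59.2
clock: 5.88
eef_pos: [457.4, -291.1, 135.1]
tool_rot: [-3.141, 0.0, 0.255]
force: [0.2, -0.4, -2.1]
width: 26.6
gripper_force: 59.2
{'clock': 5.975, 'qpos': array([ 0.56337221,  0.60673929, -0.07416083,  1.91145365,  0.07157826,
        0.62609674, -0.87015319]), 'qd': array([-0.0113885 , -0.00575931, -0.00594806,  0.008311  , -0.00221904,
        0.00016481, -0.00425349]), 'tau': array([ 4.44046855e-01, -5.01613104e+01, -5.52578957e-02, -1.39950863e+01,
        3.62760003e-02, -2.90462653e-03,  2.99911690e-02]), 'eef_pos': array([ 457.61850021, -290.47963812,  135.23672667]), 'tool_rot': array([-3.14121479e+00, -9.46848190e-05,  2.56274635e-01]), 'force': array([ 0.34951763,  0.18844821, -2.25441872]), 'torque': array([-0.00850965, -0.04504298, -0.01269457]), 'gripper_force': 59.21662509441376, 'width': 26.852724787533315}
```

```bash
python3 -m creep '[{"dx":0,"dy":0,"dz":-0.03,"rx":0,"ry":0,"rz":0,"grip":1},{"dx":0,"dy":0,"dz":-0.06,"rx":0,"ry":0,"rz":0,"grip":1},{"dx":0,"dy":0,"dz":-0.085,"rx":0,"ry":0,"rz":0,"grip":1},{"dx":0,"dy":0,"dz":-0.095,"rx":0,"ry":0,"rz":0,"grip":1},{"dx":0,"dy":0,"dz":-0.1,"rx":0,"ry":0,"rz":0,"grip":1}]'
python3 -m creep '[{"dx":0,"dy":0,"dz":-0.002,"rx":0,"ry":0,"rz":0,"grip":1},{"dx":0,"dy":0,"dz":-0.004,"rx":0,"ry":0,"rz":0,"grip":1},{"dx":0,"dy":0,"dz":-0.006,"rx":0,"ry":0,"rz":0,"grip":1},{"dx":0,"dy":0,"dz":-0.007,"rx":0,"ry":0,"rz":0,"grip":1},{"dx":0,"dy":0,"dz":-0.007,"rx":0,"ry":0,"rz":0,"grip":1}]'
```

```text
clock: 6.6
eef_pos: [457.5, -290.8, 95.0]
tool_rot: [-3.141, 0.0, 0.256]
force: [0.2, -1.2, -1.4]
width: 27.0
gripper_force: 59.2
clock: 7.22
eef_pos: [457.5, -290.9, 92.6]
tool_rot: [3.142, -0.0, 0.256]
force: [0.1, 0.5, -1.2]
width: 26.9
gripper_force: 59.2
```

```bash
python3 -m creep '[{"dx":0,"dy":0,"dz":-0.001,"rx":0,"ry":0,"rz":0,"grip":1},{"dx":0,"dy":0,"dz":-0.002,"rx":0,"ry":0,"rz":0,"grip":1},{"dx":0,"dy":0,"dz":-0.003,"rx":0,"ry":0,"rz":0,"grip":1},{"dx":0,"dy":0,"dz":-0.003,"rx":0,"ry":0,"rz":0,"grip":1},{"dx":0,"dy":0,"dz":-0.003,"rx":0,"ry":0,"rz":0,"grip":1}]'
```

```text
clock: 7.85
eef_pos: [457.6, -290.9, 92.0]
tool_rot: [3.141, -0.0, 0.256]
force: [-1.4, -0.2, 5.5]
width: 26.7
gripper_force: 60.0
```

Contact, at about +6 N. I'll release and rise while the top view checks the bottle.

```bash
python3 -m creep '[{"dx":0,"dy":0,"dz":0,"rx":0,"ry":0,"rz":0,"grip":0.2},{"dx":0,"dy":0,"dz":0,"rx":0,"ry":0,"rz":0,"grip":-0.2},{"dx":0,"dy":0,"dz":0,"rx":0,"ry":0,"rz":0,"grip":-0.6},{"dx":0,"dy":0,"dz":0,"rx":0,"ry":0,"rz":0,"grip":-1},{"dx":0,"dy":0,"dz":0,"rx":0,"ry":0,"rz":0,"grip":-1}]'
python3 -m creep '[{"dx":0,"dy":0,"dz":0.02,"rx":0,"ry":0,"rz":0,"grip":-1},{"dx":0,"dy":0,"dz":0.07,"rx":0,"ry":0,"rz":0,"grip":-1},{"dx":0,"dy":0,"dz":0.13,"rx":0,"ry":0,"rz":0,"grip":-1},{"dx":0,"dy":0,"dz":0.18,"rx":0,"ry":0,"rz":0,"grip":-1},{"dx":0,"dy":0,"dz":0.18,"rx":0,"ry":0,"rz":0,"grip":-1}]'
python3 -m creep '[{"dx":0,"dy":0.12,"dz":0,"rx":0,"ry":0,"rz":0,"grip":-1},{"dx":0.02,"dy":0.25,"dz":0,"rx":0,"ry":0,"rz":0,"grip":-1},{"dx":0.03,"dy":0.39,"dz":0,"rx":0,"ry":0,"rz":-0.02,"grip":0},{"dx":0.04,"dy":0.53,"dz":0,"rx":0,"ry":0,"rz":-0.05,"grip":0.5},{"dx":0.04,"dy":0.67,"dz":0,"rx":0,"ry":0,"rz":-0.08,"grip":0.5}]'
python3 - <<'E'
from h import *
c=get_calibration("top");im=get_image("top")[:,:,::-1];cv2.imwrite("pics/top2.png",im)
cv2.imwrite("pics/t2c.png",cv2.resize(im[110:235,240:410],None,fx=4,fy=4,interpolation=cv2.INTER_CUBIC))
print(ctrl.read_state()["eef_pos"],ctrl.read_state()["tool_rot"])
E
```

```text
clock: 8.48
eef_pos: [457.5, -290.8, 91.3]
tool_rot: [-3.142, 0.0, 0.256]
force: [-0.2, 0.0, 0.1]
width: 85.9
gripper_force: 0.0
clock: 9.1
eef_pos: [458.6, -291.5, 165.1]
tool_rot: [3.139, -0.003, 0.256]
force: [-0.4, 0.1, -0.3]
width: 85.2
gripper_force: 0.0
clock: 9.72
eef_pos: [473.3, -21.1, 162.7]
tool_rot: [3.141, 0.0, -0.251]
force: [0.5, 0.0, 0.2]
width: 32.1
gripper_force: 0.0
[472.7208561  -10.12042867 162.41745723] [-3.13654767  0.00336143 -0.24477044]
```

View pics/t2c.png

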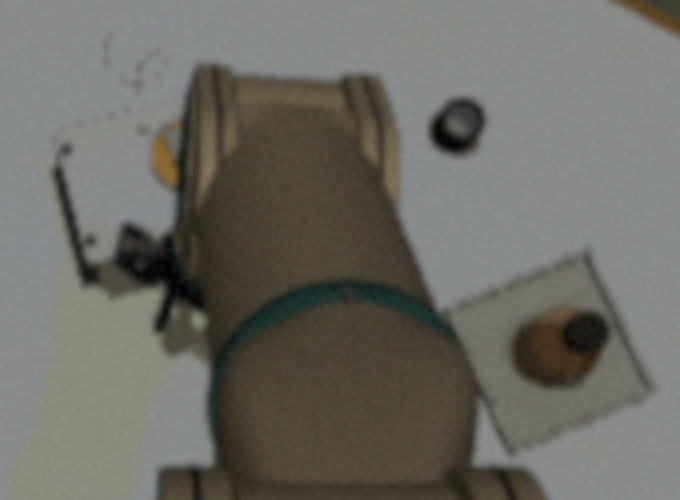

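The bottle stands upright in the middle of the tray, with its body at crop (552,352). The gripper is near the lever. I'll line up over the lever grip point and check with the wrist camera before descending.

```bash
python3 -m creep '[{"dx":0.011,"dy":0.055,"dz":0,"rx":0,"ry":0,"rz":-0.0127,"grip":0.5},{"dx":0.011,"dy":0.055,"dz":0,"rx":0,"ry":0,"rz":-0.0127,"grip":0.5},{"dx":0.011,"dy":0.055,"dz":0,"rx":0,"ry":0,"rz":-0.0127,"grip":0.5},{"dx":0.011,"dy":0.055,"dz":0,"rx":0,"ry":0,"rz":-0.0127,"grip":0.5},{"dx":0.011,"dy":0.055,"dz":0,"rx":0,"ry":0,"rz":-0.0127,"grip":0.5}]'
python3 - <<'E'
from h import *
import json
c=get_calibration("wrist");im=get_image("wrist")[:,:,::-1];cv2.imwrite("pics/w3.png",im)
json.dump({k:np.array(v).tolist() for k,v in c.items()},open("w3.json","w"))
cv2.imwrite("pics/w3c.png",cv2.resize(im[0:384,110:400],None,fx=1.5,fy=1.5,interpolation=cv2.INTER_CUBIC))
E
```

```text
clock: 10.4
eef_pos: [477.8, -2.0, 163.3]
tool_rot: [3.141, -0.0, -0.326]
force: [-0.6, 0.5, -0.2]
width: 21.5
gripper_force: 0.0
```

View pics/w3c.png

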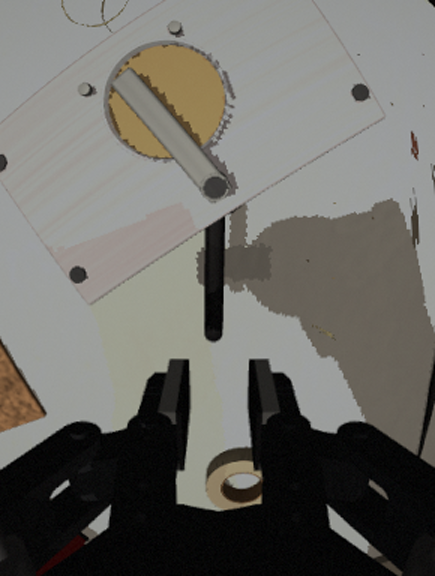

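The lever runs straight down the picture at column 214, from the shaft at (214,187) to the tip at (213,338). The finger gap, 188 to 249, is centred at 218, so the alignment is good. The dish is at (166,98). I'll descend around the lever.

```bash
python3 - <<'E'
from h import *
import json
c=json.load(open("w3.json"));g=lambda u,v:((u+.5)/1.5-.5+110,(v+.5)/1.5-.5);f=lambda u,v,z:fcast(c,g(u,v),z)[:2]
L=f(213,336,86);K=f(214,187,134);print("tip",L.round(1),"shaft",K.round(1),np.arctan2(*(L-K)[::-1]).round(3),"lever mid",f(214,300,88).round(1))
# dish: outer glass rim circle, from agar mask
im=cv2.imread("pics/w3.png");h=cv2.cvtColor(im,cv2.COLOR_BGR2HSV);m=cv2.inRange(h,(10,90,70),(30,255,255));m[:,:170]=0;m[:,275:]=0;m[115:]=0
hull=cv2.convexHull(np.argwhere(m)[:,::-1].astype(np.float32))
w=np.array([fcast(c,p[0],112)[:2] for p in hull],np.float32);ce,r=cv2.minEnclosingCircle(w);print("dish",np.round(ce,1),round(r,1))
pins=[f(175,27,111),f(86,89,111)];print("pins",np.round(pins,1))
a,b=f(90,303,105),f(384,115,105);print("front",((a+b)/2).round(1),np.linalg.norm(a-b).round(1),np.arctan2(*(b-a)[::-1]).round(3))
E
python3 -m creep '[{"dx":0,"dy":0,"dz":-0.06,"rx":0,"ry":0,"rz":0,"grip":0.5},{"dx":0,"dy":0,"dz":-0.12,"rx":0,"ry":0,"rz":0,"grip":0.5},{"dx":0,"dy":0,"dz":-0.18,"rx":0,"ry":0,"rz":0,"grip":0.5},{"dx":0,"dy":0,"dz":-0.22,"rx":0,"ry":0,"rz":0,"grip":0.5},{"dx":0,"dy":0,"dz":-0.22,"rx":0,"ry":0,"rz":0,"grip":0.5}]'
```

```text
tip [463.    6.3] shaft [541.7 -21.6] 2.8 lever mid [483.   -1.1]
dish [597.9 -11.6] 39.7
pins [[613.6 -28. ]
 [601.5  17.9]]
front [527.8 -25.5] 167.5 -1.316
clock: 11.08
eef_pos: [477.1, -1.3, 74.5]
tool_rot: [3.141, 0.002, -0.325]
force: [-0.8, -0.6, 0.7]
width: 21.4
gripper_force: 0.0
```

Run:
```python
import numpy as np
p0=np.array([477.9,-1.0]);c=np.array([540.7,-22.5]);v=p0-c
P=[];
for k in range(11):
    t=.13*k;R=np.array([[np.cos(t),-np.sin(t)],[np.sin(t),np.cos(t)]]);P.append(c+R@v)
P=np.array(P);print(np.hypot(*v),np.arctan2(v[1],v[0]))
print(((P[1:6]-P[0])/400).round(4).tolist());print(((P[6:]-P[5])/400).round(4).tolist());print([round(.13*k/6.2832,4) for k in range(1,6)])
```

```text
66.37838503609446 2.811743181466748
[[-0.0056, -0.0208], [-0.0085, -0.0422], [-0.0086, -0.0637], [-0.006, -0.0851], [-0.0005, -0.106]]
[[0.0081, -0.02], [0.0187, -0.0387], [0.0317, -0.056], [0.0468, -0.0714], [0.0637, -0.0847]]
[0.0207, 0.0414, 0.0621, 0.0828, 0.1035]
```

```bash
python3 -m creep '[{"dx":-0.0056,"dy":-0.0208,"dz":0,"rx":0,"ry":0,"rz":0.0207,"grip":0.5},{"dx":-0.0085,"dy":-0.0422,"dz":0,"rx":0,"ry":0,"rz":0.0414,"grip":0.5},{"dx":-0.0086,"dy":-0.0637,"dz":0,"rx":0,"ry":0,"rz":0.0621,"grip":0.5},{"dx":-0.006,"dy":-0.0851,"dz":0,"rx":0,"ry":0,"rz":0.0828,"grip":0.5},{"dx":-0.0005,"dy":-0.106,"dz":0,"rx":0,"ry":0,"rz":0.1035,"grip":0.5}]'
```

```text
clock: 11.7
eef_pos: [478.2, -43.3, 76.2]
tool_rot: [3.141, -0.001, 0.33]
force: [-0.4, 0.9, -0.8]
width: 21.4
gripper_force: 0.8
```

```bash
python3 -m creep '[{"dx":0.0081,"dy":-0.02,"dz":0,"rx":0,"ry":0,"rz":0.0207,"grip":0.5},{"dx":0.0187,"dy":-0.0387,"dz":0,"rx":0,"ry":0,"rz":0.0414,"grip":0.5},{"dx":0.0317,"dy":-0.056,"dz":0,"rx":0,"ry":0,"rz":0.0621,"grip":0.5},{"dx":0.042,"dy":-0.0665,"dz":0,"rx":0,"ry":0,"rz":0.075,"grip":0.5},{"dx":0.0468,"dy":-0.0714,"dz":0,"rx":0,"ry":0,"rz":0.0828,"grip":0.5}]'
python3 -m creep '[{"dx":0.005,"dy":-0.004,"dz":0,"rx":0,"ry":0,"rz":0.006,"grip":0.5},{"dx":0.009,"dy":-0.007,"dz":0,"rx":0,"ry":0,"rz":0.012,"grip":0.5},{"dx":0.013,"dy":-0.01,"dz":0,"rx":0,"ry":0,"rz":0.017,"grip":0.5},{"dx":0.017,"dy":-0.0133,"dz":0,"rx":0,"ry":0,"rz":0.0207,"grip":0.5},{"dx":0.017,"dy":-0.0133,"dz":0,"rx":0,"ry":0,"rz":0.0207,"grip":0.5}]'
```

```text
clock: 12.32
eef_pos: [496.9, -72.1, 76.1]
tool_rot: [3.14, -0.001, 0.847]
force: [-1.3, 2.2, 0.7]
width: 21.2
gripper_force: 0.7
clock: 12.95
eef_pos: [503.4, -77.4, 75.3]
tool_rot: [3.141, -0.0, 0.976]
force: [-1.2, 0.5, -0.3]
width: 21.5
gripper_force: 0.1
```

```bash
python3 -m creep '[{"dx":0.003,"dy":-0.002,"dz":0,"rx":0,"ry":0,"rz":0.003,"grip":0.5},{"dx":0.006,"dy":-0.004,"dz":0,"rx":0,"ry":0,"rz":0.006,"grip":0.5},{"dx":0.009,"dy":-0.006,"dz":0,"rx":0,"ry":0,"rz":0.01,"grip":0.5},{"dx":0.011,"dy":-0.0075,"dz":0,"rx":0,"ry":0,"rz":0.0127,"grip":0.5},{"dx":0.011,"dy":-0.0075,"dz":0,"rx":0,"ry":0,"rz":0.0127,"grip":0.5}]'
```

```text
clock: 13.58
eef_pos: [506.4, -79.1, 75.2]
tool_rot: [-3.139, 0.0, 1.057]
force: [-3.5, 4.1, 2.5]
width: 21.5
gripper_force: 2.6
```

```bash
python3 -m creep '[{"dx":-0.009,"dy":0.006,"dz":0,"rx":0,"ry":0,"rz":-0.006,"grip":0.5},{"dx":-0.01,"dy":0.006,"dz":0.03,"rx":0,"ry":0,"rz":-0.006,"grip":0.5},{"dx":-0.01,"dy":0.006,"dz":0.1,"rx":0,"ry":0,"rz":-0.006,"grip":0.5},{"dx":-0.01,"dy":0.006,"dz":0.2,"rx":0,"ry":0,"rz":-0.006,"grip":0.5},{"dx":-0.01,"dy":0.006,"dz":0.3,"rx":0,"ry":0,"rz":-0.02,"grip":0}]'
python3 -m creep '[{"dx":0,"dy":0.02,"dz":0.01,"rx":0,"ry":0,"rz":-0.026,"grip":-1},{"dx":0,"dy":0.06,"dz":0.01,"rx":0,"ry":0,"rz":-0.052,"grip":-1},{"dx":0,"dy":0.11,"dz":0.01,"rx":0,"ry":0,"rz":-0.078,"grip":-1},{"dx":0,"dy":0.13,"dz":0.01,"rx":0,"ry":0,"rz":-0.104,"grip":-1},{"dx":0,"dy":0.13,"dz":0.01,"rx":0,"ry":0,"rz":-0.1068,"grip":-1}]'
python3 -m creep '[{"dx":0,"dy":0,"dz":0,"rx":0,"ry":0,"rz":0,"grip":-1},{"dx":0,"dy":0,"dz":0,"rx":0,"ry":0,"rz":0,"grip":-1},{"dx":0,"dy":0,"dz":0,"rx":0,"ry":0,"rz":0,"grip":-1},{"dx":0,"dy":0,"dz":0,"rx":0,"ry":0,"rz":0,"grip":-1},{"dx":0,"dy":0,"dz":0,"rx":0,"ry":0,"rz":0,"grip":-1}]'
python3 - <<'E'
from h import *
import json
c=get_calibration("wrist");im=get_image("wrist")[:,:,::-1];cv2.imwrite("pics/w4.png",im)
json.dump({k:np.array(v).tolist() for k,v in c.items()},open("w4.json","w"))
h=cv2.cvtColor(im,cv2.COLOR_BGR2HSV);m=cv2.inRange(h,(10,90,60),(30,255,255))
n,l,s,ce=cv2.connectedComponentsWithStats(m)
for i in range(1,n):
    if s[i,4]>300: print(s[i],ce[i].round(1),fcast(c,ce[i],112)[:2].round(1))
E
```

```text
clock: 14.2
eef_pos: [504.0, -78.2, 197.4]
tool_rot: [3.14, -0.001, 0.928]
force: [0.6, -0.6, 1.3]
width: 38.4
gripper_force: 0.0
clock: 14.82
eef_pos: [504.2, -25.2, 200.2]
tool_rot: [3.141, -0.002, 0.261]
force: [-0.1, -0.3, -0.9]
width: 85.2
gripper_force: 0.0
clock: 15.45
eef_pos: [503.6, -25.9, 199.3]
tool_rot: [3.142, -0.0, 0.259]
force: [0.2, -0.2, 0.4]
width: 85.3
gripper_force: 0.0
[ 460    0   52   86 1047] [487.4  22. ] [ 733.2 -193.8]
[ 64   7  27  31 582] [76.4 22.1] [620.4 165.2]
[ 234   70   66   64 3321] [266.5 101.4] [583.1 -13.3]
[  20  104   72  101 6361] [ 55.8 151.2] [502.  164.7]
```

The agar disc is now a full uncovered circle (area 3321 in a 66x64 box), so the finger is off the dish. The dish is at about (582.5,-13).

```bash
python3 -m creep '[{"dx":0.07,"dy":0.012,"dz":0,"rx":0,"ry":0,"rz":0,"grip":-0.7},{"dx":0.14,"dy":0.024,"dz":0,"rx":0,"ry":0,"rz":0,"grip":-0.7},{"dx":0.197,"dy":0.033,"dz":0,"rx":0,"ry":0,"rz":0,"grip":-0.7},{"dx":0.197,"dy":0.033,"dz":-0.06,"rx":0,"ry":0,"rz":0,"grip":-0.7},{"dx":0.197,"dy":0.033,"dz":-0.12,"rx":0,"ry":0,"rz":0,"grip":-0.7}]'
python3 -m creep '[{"dx":0,"dy":0,"dz":-0.04,"rx":0,"ry":0,"rz":0,"grip":-0.7},{"dx":0,"dy":0,"dz":-0.08,"rx":0,"ry":0,"rz":0,"grip":-0.7},{"dx":0,"dy":0,"dz":-0.1,"rx":0,"ry":0,"rz":0,"grip":-0.7},{"dx":0,"dy":0,"dz":-0.112,"rx":0,"ry":0,"rz":0,"grip":-0.7},{"dx":0,"dy":0,"dz":-0.117,"rx":0,"ry":0,"rz":0,"grip":-0.7}]'
```

```text
clock: 16.12
eef_pos: [582.8, -12.4, 150.7]
tool_rot: [3.141, -0.001, 0.259]
force: [-1.0, 0.3, -0.3]
width: 72.5
gripper_force: 0.0
clock: 16.75
eef_pos: [582.6, -12.5, 104.6]
tool_rot: [3.141, -0.001, 0.259]
force: [-0.0, 0.2, -0.7]
width: 72.9
gripper_force: 0.0
```

Closing gently on the dish.

```bash
python3 -m creep '[{"dx":0,"dy":0,"dz":0,"rx":0,"ry":0,"rz":0,"grip":-0.55},{"dx":0,"dy":0,"dz":0,"rx":0,"ry":0,"rz":0,"grip":-0.45},{"dx":0,"dy":0,"dz":0,"rx":0,"ry":0,"rz":0,"grip":-0.38},{"dx":0,"dy":0,"dz":0,"rx":0,"ry":0,"rz":0,"grip":-0.3},{"dx":0,"dy":0,"dz":0,"rx":0,"ry":0,"rz":0,"grip":-0.2}]'
python3 -m creep '[{"dx":0,"dy":0,"dz":0,"rx":0,"ry":0,"rz":0,"grip":0},{"dx":0,"dy":0,"dz":0,"rx":0,"ry":0,"rz":0,"grip":0.5},{"dx":0,"dy":0,"dz":0,"rx":0,"ry":0,"rz":0,"grip":1},{"dx":0,"dy":0,"dz":0,"rx":0,"ry":0,"rz":0,"grip":1},{"dx":0,"dy":0,"dz":0,"rx":0,"ry":0,"rz":0,"grip":1}]'
```

```text
clock: 17.38
eef_pos: [582.5, -12.5, 105.1]
tool_rot: [3.141, -0.0, 0.259]
force: [-1.8, -0.5, 4.2]
width: 51.6
gripper_force: 35.5
clock: 18.0
eef_pos: [582.5, -12.5, 105.3]
tool_rot: [3.141, -0.001, 0.259]
force: [-2.1, 0.1, 5.7]
width: 50.7
gripper_force: 61.3
```

```bash
python3 -m creep '[{"dx":0,"dy":0,"dz":0.005,"rx":0,"ry":0,"rz":0,"grip":1},{"dx":0,"dy":0,"dz":0.01,"rx":0,"ry":0,"rz":0,"grip":1},{"dx":0,"dy":0,"dz":0.02,"rx":0,"ry":0,"rz":0,"grip":1},{"dx":0,"dy":0,"dz":0.035,"rx":0,"ry":0,"rz":0,"grip":1},{"dx":0,"dy":0,"dz":0.05,"rx":0,"ry":0,"rz":0,"grip":1}]'
python3 - <<'E'
from h import *
im=get_image("wrist")[:,:,::-1];cv2.imwrite("pics/w5.png",im)
sc=get_image("scene")[:,:,::-1];a=cv2.resize(im[150:384,110:400],None,fx=1.5,fy=1.5);b=cv2.resize(sc[110:227,220:365],(435,351),interpolation=cv2.INTER_CUBIC)
cv2.imwrite("pics/j5.png",np.hstack([a,b])[:, :800])
E
```

```text
clock: 18.62
eef_pos: [582.5, -12.5, 125.0]
tool_rot: [3.142, -0.0, 0.259]
force: [0.3, 0.1, -0.3]
width: 50.7
gripper_force: 62.3
```

View pics/j5.png

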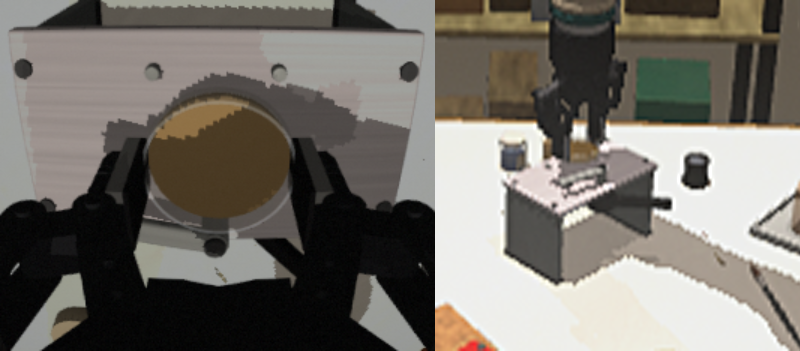

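The dish is held level between the pads, with its disc centred at (219,155) in the left panel. The finger and lever have swung aside. I'll lift further and carry it to the mat.

```bash
python3 -m creep '[{"dx":0,"dy":0,"dz":0.02,"rx":0,"ry":0,"rz":0,"grip":1},{"dx":0,"dy":0,"dz":0.05,"rx":0,"ry":0,"rz":0,"grip":1},{"dx":0,"dy":0,"dz":0.08,"rx":0,"ry":0,"rz":0,"grip":1},{"dx":-0.006,"dy":0.013,"dz":0.1,"rx":0,"ry":0,"rz":0,"grip":1},{"dx":-0.02,"dy":0.045,"dz":0.1,"rx":0,"ry":0,"rz":0,"grip":1}]'
python3 -m creep '[{"dx":-0.025,"dy":0.055,"dz":0,"rx":0,"ry":0,"rz":0,"grip":1},{"dx":-0.06,"dy":0.125,"dz":0,"rx":0,"ry":0,"rz":0,"grip":1},{"dx":-0.095,"dy":0.2,"dz":0,"rx":0,"ry":0,"rz":0,"grip":1},{"dx":-0.13,"dy":0.275,"dz":0,"rx":0,"ry":0,"rz":0,"grip":1},{"dx":-0.165,"dy":0.35,"dz":0,"rx":0,"ry":0,"rz":0,"grip":1}]'
python3 -m creep '[{"dx":-0.035,"dy":0.075,"dz":0,"rx":0,"ry":0,"rz":0,"grip":1},{"dx":-0.07,"dy":0.145,"dz":0,"rx":0,"ry":0,"rz":0,"grip":1},{"dx":-0.095,"dy":0.205,"dz":0,"rx":0,"ry":0,"rz":0,"grip":1},{"dx":-0.112,"dy":0.24,"dz":0,"rx":0,"ry":0,"rz":0,"grip":1},{"dx":-0.121,"dy":0.26,"dz":0,"rx":0,"ry":0,"rz":0,"grip":1}]'
python3 -m creep '[{"dx":0,"dy":0,"dz":-0.03,"rx":0,"ry":0,"rz":0,"grip":1},{"dx":0,"dy":0,"dz":-0.09,"rx":0,"ry":0,"rz":0,"grip":1},{"dx":0,"dy":0,"dz":-0.16,"rx":0,"ry":0,"rz":0,"grip":1},{"dx":0,"dy":0,"dz":-0.23,"rx":0,"ry":0,"rz":0,"grip":1},{"dx":0,"dy":0,"dz":-0.29,"rx":0,"ry":0,"rz":0,"grip":1}]'
```

```text
clock: 19.35
eef_pos: [574.7, 5.6, 165.4]
tool_rot: [3.141, -0.002, 0.258]
force: [-0.6, 0.1, -0.6]
width: 51.0
gripper_force: 62.3
clock: 19.98
eef_pos: [506.8, 147.4, 164.2]
tool_rot: [-3.141, 0.001, 0.26]
force: [0.4, 0.7, -0.1]
width: 50.8
gripper_force: 62.3
clock: 20.6
eef_pos: [459.2, 250.2, 164.3]
tool_rot: [3.141, 0.001, 0.26]
force: [-0.2, -0.3, -0.7]
width: 51.0
gripper_force: 62.3
clock: 21.22
eef_pos: [460.1, 247.6, 46.7]
tool_rot: [3.14, 0.001, 0.257]
force: [0.0, -0.0, -0.6]
width: 50.9
gripper_force: 62.3
```

```bash
python3 -m creep '[{"dx":0,"dy":0.003,"dz":-0.03,"rx":0,"ry":0,"rz":0,"grip":1},{"dx":0,"dy":0.003,"dz":-0.06,"rx":0,"ry":0,"rz":0,"grip":1},{"dx":0,"dy":0.003,"dz":-0.08,"rx":0,"ry":0,"rz":0,"grip":1},{"dx":0,"dy":0.003,"dz":-0.095,"rx":0,"ry":0,"rz":0,"grip":1},{"dx":0,"dy":0.003,"dz":-0.1,"rx":0,"ry":0,"rz":0,"grip":1}]'
python3 -m creep '[{"dx":0,"dy":0,"dz":-0.001,"rx":0,"ry":0,"rz":0,"grip":1},{"dx":0,"dy":0,"dz":-0.002,"rx":0,"ry":0,"rz":0,"grip":1},{"dx":0,"dy":0,"dz":-0.003,"rx":0,"ry":0,"rz":0,"grip":1},{"dx":0,"dy":0,"dz":-0.004,"rx":0,"ry":0,"rz":0,"grip":1},{"dx":0,"dy":0,"dz":-0.004,"rx":0,"ry":0,"rz":0,"grip":1}]'
```

```text
clock: 21.85
eef_pos: [460.0, 250.7, 8.4]
tool_rot: [3.142, -0.0, 0.259]
force: [-0.1, -0.1, -0.2]
width: 51.0
gripper_force: 62.4
clock: 22.48
eef_pos: [460.0, 250.7, 6.9]
tool_rot: [-3.142, -0.0, 0.259]
force: [-0.5, 0.4, -0.1]
width: 50.8
gripper_force: 62.4
```

```bash
python3 -m creep '[{"dx":0,"dy":0,"dz":-0.001,"rx":0,"ry":0,"rz":0,"grip":1},{"dx":0,"dy":0,"dz":-0.002,"rx":0,"ry":0,"rz":0,"grip":1},{"dx":0,"dy":0,"dz":-0.003,"rx":0,"ry":0,"rz":0,"grip":1},{"dx":0,"dy":0,"dz":-0.003,"rx":0,"ry":0,"rz":0,"grip":1},{"dx":0,"dy":0,"dz":-0.003,"rx":0,"ry":0,"rz":0,"grip":1}]'
```

```text
clock: 23.1
eef_pos: [460.0, 250.6, 6.3]
tool_rot: [3.142, -0.0, 0.259]
force: [-1.3, -0.4, 6.9]
width: 50.7
gripper_force: 63.1
```

Contact. Opening slowly and rising.

```bash
python3 -m creep '[{"dx":0,"dy":0,"dz":0,"rx":0,"ry":0,"rz":0,"grip":-0.1},{"dx":0,"dy":0,"dz":0,"rx":0,"ry":0,"rz":0,"grip":-0.3},{"dx":0,"dy":0,"dz":0,"rx":0,"ry":0,"rz":0,"grip":-0.5},{"dx":0,"dy":0,"dz":0,"rx":0,"ry":0,"rz":0,"grip":-0.8},{"dx":0,"dy":0,"dz":0,"rx":0,"ry":0,"rz":0,"grip":-0.9}]'
python3 -m creep '[{"dx":0,"dy":0,"dz":0.01,"rx":0,"ry":0,"rz":0,"grip":-0.9},{"dx":0,"dy":0,"dz":0.05,"rx":0,"ry":0,"rz":0,"grip":-0.9},{"dx":0,"dy":0,"dz":0.12,"rx":0,"ry":0,"rz":0,"grip":-0.9},{"dx":0,"dy":0,"dz":0.22,"rx":0,"ry":0,"rz":0,"grip":-0.9},{"dx":0,"dy":0,"dz":0.35,"rx":0,"ry":0,"rz":0,"grip":-0.9}]'
python3 -m creep '[{"dx":-0.05,"dy":0.05,"dz":0.1,"rx":0,"ry":0,"rz":0,"grip":-0.9},{"dx":-0.05,"dy":0.05,"dz":0.2,"rx":0,"ry":0,"rz":0,"grip":-0.9},{"dx":-0.05,"dy":0.05,"dz":0.25,"rx":0,"ry":0,"rz":0,"grip":-0.9},{"dx":-0.05,"dy":0.05,"dz":0.25,"rx":0,"ry":0,"rz":0,"grip":-0.9},{"dx":-0.05,"dy":0.05,"dz":0.25,"rx":0,"ry":0,"rz":0,"grip":-0.9}]'
python3 - <<'E'
from h import *
c=get_calibration("wrist");im=get_image("wrist")[:,:,::-1];cv2.imwrite("pics/w6.png",im)
ct=get_calibration("top");t=get_image("top")[:,:,::-1];cv2.imwrite("pics/top6.png",t)
h=cv2.cvtColor(im,cv2.COLOR_BGR2HSV)
# dish/mat in wrist view: brown/yellow components
for lo,hi,nm,z in(((12,90,60),(30,255,255),"yellow",12),((5,60,40),(30,255,255),"warm",6)):
    n,l,s,ce=cv2.connectedComponentsWithStats(cv2.inRange(h,lo,hi))
    for i in range(1,n):
        if s[i,4]>500: print(nm,s[i],ce[i].round(1),fcast(c,ce[i],z)[:2].round(1))
g=cv2.medianBlur(cv2.cvtColor(im,cv2.COLOR_BGR2GRAY),3)
C=cv2.HoughCircles(g,cv2.HOUGH_GRADIENT,1,60,param1=80,param2=25,minRadius=15,maxRadius=45)
for q in (C[0][:6] if C is not None else []): print("circ",q.round(1),fcast(c,q[:2],15)[:2].round(1))
# lever tip / hold-down in the top view: dark pixels in front of the stand
d=np.argwhere((t.max(2)<60))[:,::-1];L=np.array([cast(ct,p,84)[:2] for p in d])
k=(abs(L[:,0]-500)<40)&(abs(L[:,1]+65)<50);print("dark pts",k.sum(),L[k].min(0).round(1) if k.any() else 0, L[k].mean(0).round(1) if k.any() else 0)
E
```

```text
clock: 23.72
eef_pos: [460.0, 250.7, 5.6]
tool_rot: [3.142, 0.0, 0.259]
force: [-0.2, -0.1, 0.2]
width: 80.9
gripper_force: 0.0
clock: 24.35
eef_pos: [459.4, 250.3, 147.5]
tool_rot: [3.141, 0.001, 0.259]
force: [1.4, 0.4, -0.3]
width: 81.2
gripper_force: 0.0
clock: 24.98
eef_pos: [439.4, 270.1, 245.3]
tool_rot: [3.141, 0.001, 0.259]
force: [0.5, -0.2, -0.8]
width: 81.2
gripper_force: 0.0
yellow [ 220   93  112  111 8852] [273.9 146.7] [465.9 252.9]
yellow [   0  234   74  135 4085] [ 29.3 302.9] [ 40.8 660.7]
warm [317  11  32  31 780] [332.8  25.9] [641.8 221.2]
warm [ 219   93  113  111 9430] [273.7 148.2] [463. 252.]
warm [   0  215   75  167 6484] [ 26.1 301.7] [ 32.  676.5]
warm [101 341  39  38 714] [120.  357.7] [-28.7 442.2]
circ [274.5 150.5  19. ] [461.7 251.1]
circ [328.5  29.5  15.6] [632.2 226.9]
dark pts 111 [489.  -93.7] [516.7 -59.8]
```

The dish circle is at (462,251), on the mat centred at (463,252). The lever tip is at (489,-94), against (491,-93) predicted for the open stop. The arm is clear, so I'm handing in.

```bash
python3 -c "
from cell import ctrl
print(ctrl.finish_job())"
```

```text
the job is handed in; nothing more can be done
None
```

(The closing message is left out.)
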